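Close up a gang of blocks with a locking fence

ROBOT

A 6-joint arm with a two-finger parallel gripper is mounted at the origin on a cart in front of the work surface, level with it; the furniture and walls round the work are solid. World frame = base frame: x ahead of the robot, y to its left, z up, the work surface at z = 0. Lengths are in m, angles in rad, forces in N, time in s.
With the tool pointing down it reaches from about 0.35 to 0.85 m from the base axis. Payload 8.1 kg.
Tool frame: the origin (TCP) lies where the fingers leave the gripper's body, on its centre line; the fingertips stand 73 mm ahead of it and the grasp point (between the pads) lies 54 mm ahead of it; z points along the fingers, y is the direction in which the jaws open and shut (so a half turn about z gives the same grasp; the last joint's range is limited). The gripper opens to 85 mm and grips with 20 to 120 N. Pads are 22 mm wide; open, the fingers measure 114 mm over their backs; the gripper's body (76 mm by 85 mm) begins 54 mm behind the grasp point. The pads swing forward as they close: fully open they stand 13 mm farther back than shut.
Start: joints at [-1.313, 0.13, 1.488, -0, 1.523, -0.085], TCP at [0.202, -0.565, 0.304] pointing down, gripper open.
Joint ranges: [-2.96, 2.96], [-0.89, 2.26], [0.02, 2.5], [-1.34, 4.48], [0, 2.73], [-2.66, 2.66]. Speed limits (rad/s): [2.39, 2.39, 2.79, 3.14, 3.14, 3.14].

INTERFACE

Orientations are given as a unit quaternion [x, y, z, w].
In Python, from plant import telemetry, vision, close_job gives the robot as it stands.
- The arm moves only by the tool jog_arm, never from a script. Its argument "motion" is a list of rows, each an object with "slide": the shift along the world's x, y, z in m, a list of three; "dr": the turn, a rotation vector about the world's x, y, z in degrees, a list of three; "grip": the gripper's target within -1 to 1 (fully open at 1, half-way at 0, shut at -1). A call has 1 to 8 rows; each row is the pose to reach, as a shift and turn from the pose measured when the call began; what a row does not reach only later rows make up. A row lasts 1/8 s, in which the tool goes at most 62.5 mm and 10.7 degrees, less where a joint would pass 70% of its speed; a pose out of reach is approached as far as the arm can. A call with a gripper value outside its range is refused whole. The fingers move at their own pace and stop on an object; "squeeze" is the grip in N (left out, the last holds). Time passes only in rows, so rows that repeat a pose let the fingers close. It gives the time, the measured TCP pose, the force and the opening at its end, in the units of the state.
- telemetry.read_state(): the state, without advancing time (a new reading comes with each control period).
- vision.camera(name): name is "side" or "top" or "wrist"; returns a dict with "img" (384x512x3 uint8, red, green, blue), "range_z" (384x512 float32, m along the optical axis (not along the pixel's ray), 0 where there is no reading), "intrinsics" (3x3 intrinsics, pixels), "world_to_cam" (4x4, takes a point from world to camera coordinates). Camera axes: x right, y up, looking along -z (the intrinsics and any distortion apply to the point x, -y, -z); pixel columns grow to the right and rows downward; lengths in m; the calibration is good to about 2 mm. A picture is of the moment at which its call begins.
- close_job(): hands the job in, once; it reports no verdict.
The state is a dict: "clock": time; "joint_pos": joint angles; "qvel": joint speeds; "joint_efforts": joint torques, N m; "eef_pos": TCP position; "tcp_rot": TCP orientation; "ft_force": force on the tool from outside, world axes, zero at the start; "moment": the same for the moment, N m; "opening": opening from 0.0 (shut) to 1.0 (fully open).
Only numpy, scipy, OpenCV 4.12 (cv2) and the standard library are available. Lean on these libraries where they do the work, as an engineer would, in place of code of your own. Each camera call takes 0.05 s, during which the arm holds its last target. There are 200 camera calls.

TASK

Three milled blocks lie loosely in the channel of the gang jig on the bench. Squeeze the spring lock tab on the sliding fence towards the grip post and, keeping it squeezed, slide the fence along until the three blocks are closed up in a tight straight row against the fixed end stop; then let go so that the tab springs back out and locks the fence there. Leave the drill case, the yellow screwdriver and the marker where they are.

Things in the scene. Friction and masses are not known exactly. Their poses are not given: they have to be found in the camera images.
- gang_jig: Flat aluminium jig, 142 x 385 mm, fixed. Origin at bench height on its channel's centre line; x across the channel (about away from the robot), y along it towards the fixed end stop (about to the robot's left). Floor 6 mm, side rails 30 mm above the bench, 112 mm between them. A rack of 15 upright pins, 9 mm apart, tops 42 mm above the bench, stands on the -x rail.
- end_stop (a point): Middle of the fixed end stop's inner face, where the row ends: jig y = +165 mm, 16 mm above the bench.
- fence (a joint): Fence travel along jig +y, m: 0 (farthest from the stop) to 0.117. Its pushing face is at jig y = -145 mm + this. Slides freely (under 1 N plus what it pushes) with the tab pressed 5 mm or more; with the tab out a nose pin between rack pins locks it. Blocks are tight at 0.100; the notch for that is 0.099, others every 9 mm (0.090, 0.108). Let go within 3 mm of a notch, it draws in.
- lock_tab (a joint): How far the lock tab is pressed, m: 0 (out, locked) to 0.008 (fully in). Dark steel ribbed upright plate on the fence, 28 mm wide along the slide, 8 mm thick, 39 to 99 mm above the bench. Pressed in the jig's +x direction, towards the plain aluminium grip post of the same width and height. Its spring takes 5 N to start, 9 N fully in.
- fence_grip (a point): Midway between the outer faces of tab and post, 78 mm above the bench; rides with the fence. Take both from above here, fingers closing along the jig's x axis: tab face 19 mm to -x, post face 19 mm to +x (38 mm over both, 30 mm with tab pressed). Keep fingertips 52 mm or more above the bench: the tab's arm on the -x side has its top at 48 mm, the fence body at 36 mm.
- block_a_mid (a point): Centre of the milled aluminium block nearest the fence. Each of the three is 70 mm along the channel (its x axis), 100 mm across it (its y axis) and 20 mm high, 0.25 to 0.5 kg, lying flat on the channel floor a little askew.
- block_b_mid (a point): Centre of the middle block, same as the others.
- block_c_mid (a point): Centre of the block nearest the end stop, same as the others.
- drill_box: Flat orange drill case, 96 x 135 x 33 mm, loose bystander; origin at the centre of its underside.
- driver: Screwdriver with a yellow handle, 171 mm long, 25 mm thick, lying down, loose bystander; origin at the centre of its underside.
- pen: Black and white marker pen, 131 mm long, 18 mm thick, loose bystander lying down; origin at the centre of its underside.

How it is judged:
By the outcome, as a careful person would: the job done as asked, in the order asked, and still so for the second after the job is handed in, with the robot touching nothing.
It also fails if it takes over 32 s, if anything falls off the work surface, if the arm or the gripper's body presses on something with over 40 N, if the wrist force passes 120 N, or if a joint passes its speed limit or range.

## Working session

There is one attempt and no reset: what is moved stays moved. The work goes in short steps, Python scripts to look and compute and a tool call to move; the robot and the scene stay as the last step left them, time stands still between calls to the robot, and variables do not carry over. Pictures are saved under pics/ and viewed, about 8 in all and at most 12, crops included, and the job is handed in when it is done.

Besides the shell and the picture viewer there is one more tool, called as name([rows], argument=value, ...), one row to a line, values as JSON. jog_arm: Moves the arm, as the interface text tells. Its arguments: {"type":"object","properties":{"motion":{"type":"array"},"squeeze":{"type":"number"}},"required":["motion"]}

```bash
mkdir -p pics; cat > h.py <<'E'
import numpy as np, cv2
from plant import telemetry, vision, close_job
def snap(n,f):
    c=vision.camera(n); cv2.imwrite(f'pics/{f}.png',c['img'][...,::-1]); np.savez(f'pics/{f}.npz',**c); return c
def load(f): return np.load(f'pics/{f}.npz')
def pt(c,u,v,r=1):
    d=c['range_z'][v-r:v+r+1,u-r:u+r+1]; d=np.median(d[d>0]); K=c['intrinsics']
    p=np.array([(u-K[0,2])/K[0,0]*d,-(v-K[1,2])/K[1,1]*d,-d,1]); return (np.linalg.inv(c['world_to_cam'])@p)[:3]
def ptz(c,u,v,z):
    K=c['intrinsics'];M=np.linalg.inv(c['world_to_cam']); d=M[:3,:3]@[(u-K[0,2])/K[0,0],-(v-K[1,2])/K[1,1],-1]; o=M[:3,3]
    return o+d*(z-o[2])/d[2]
E
python3 - <<'E'
from h import *
for n in('top','side'): c=snap(n,n+'0')
s=telemetry.read_state(); print({k:np.round(v,3) for k,v in s.items()})
a=cv2.imread('pics/top0.png');print(np.linalg.inv(load('top0')['world_to_cam']).round(2))
E
```

```text
{'clock': np.float64(0.1), 'joint_pos': array([-1.313,  0.131,  1.489,  0.   ,  1.523, -0.085]), 'qvel': array([-0.   , -0.002, -0.002,  0.002,  0.001,  0.   ]), 'joint_efforts': array([ 1.0000e-03, -5.7095e+01, -5.0194e+01, -0.0000e+00,  8.0000e-03,
       -0.0000e+00]), 'eef_pos': array([ 0.202, -0.565,  0.303]), 'tcp_rot': array([ 0.985,  0.171, -0.   , -0.001]), 'ft_force': array([ 0.31 , -0.061, -0.224]), 'moment': array([ 0.027, -0.057,  0.002]), 'opening': np.float64(1.003)}
[[-0.02  0.98 -0.18  0.38]
 [-1.   -0.02 -0.   -0.2 ]
 [-0.    0.18  0.98  1.07]
 [ 0.    0.    0.    1.  ]]
```

View pics/top0.png

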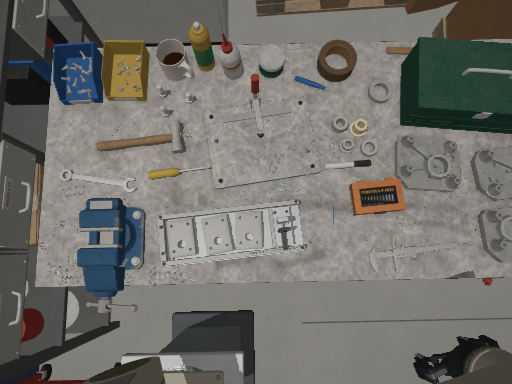

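View pics/side0.png

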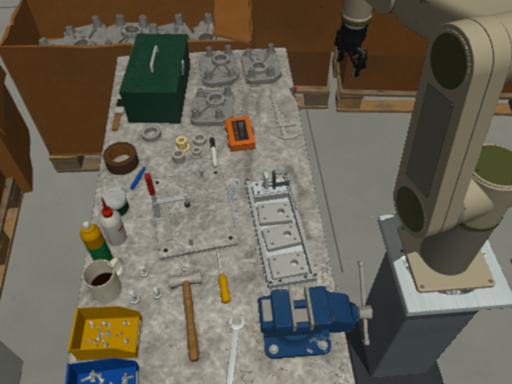

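The jig is at top-image columns 160–306, rows 200–265. The fence, tab and post are at its right end, near (287,232), and the vise is to the left. I'll enlarge that area.

```bash
python3 - <<'E'
from h import *
a=cv2.imread('pics/top0.png')[195:270,155:312];cv2.imwrite('pics/crop0.png',cv2.resize(a,None,fx=5,fy=5,interpolation=cv2.INTER_CUBIC))
c=load('top0')
P=np.array([[pt(c,u,v,0) if c['range_z'][v,u]>0 else [0,0,0] for u in range(155,312)] for v in range(195,270)])
z=P[...,2]; print(P[...,2].max())
m=(z>.06)&(z<.12); q=P[m]; print(len(q),q.mean(0))
vs,us=np.where(m); 
for v,u,p in list(zip(vs+195,us+155,q))[::4]: print(v,u,p.round(3))
# jig outline: min area rect of z>.02
m=((z>.022)&(z<.05)).astype(np.uint8)
xy=P[m>0][:,:2].astype(np.float32); print(cv2.minAreaRect(xy*1000), cv2.boxPoints(cv2.minAreaRect(xy*1000)))
E
```

```text
0.10198117569874277
114 [ 0.47523143 -0.26762811  0.09390547]
217 278 [ 0.492 -0.256  0.1  ]
217 282 [ 0.492 -0.266  0.097]
217 286 [ 0.491 -0.276  0.098]
218 279 [ 0.489 -0.259  0.101]
218 283 [ 0.489 -0.269  0.097]
218 287 [ 0.489 -0.279  0.097]
219 280 [ 0.486 -0.261  0.1  ]
219 284 [ 0.486 -0.271  0.098]
219 288 [ 0.486 -0.281  0.096]
220 280 [ 0.484 -0.261  0.099]
220 284 [ 0.484 -0.271  0.097]
221 277 [ 0.483 -0.254  0.09 ]
221 281 [ 0.481 -0.263  0.099]
221 285 [ 0.481 -0.273  0.099]
222 278 [ 0.48  -0.256  0.089]
222 282 [ 0.481 -0.267  0.076]
222 286 [ 0.482 -0.278  0.066]
227 286 [ 0.466 -0.275  0.099]
228 280 [ 0.464 -0.26   0.1  ]
228 284 [ 0.464 -0.27   0.099]
228 288 [ 0.464 -0.28   0.098]
229 280 [ 0.461 -0.26   0.098]
229 284 [ 0.461 -0.27   0.097]
229 288 [ 0.461 -0.28   0.097]
230 280 [ 0.459 -0.26   0.097]
230 284 [ 0.459 -0.27   0.096]
230 288 [ 0.459 -0.281  0.092]
231 281 [ 0.457 -0.263  0.088]
231 285 [ 0.458 -0.274  0.075]
((459.6222839355469, -130.97291564941406), (141.0314483642578, 384.8495788574219), 5.53972864151001) [[ 370.86002    53.745846]
 [ 408.0118   -329.30627 ]
 [ 548.3845   -315.69168 ]
 [ 511.23276    67.36044 ]]
```

View pics/crop0.png

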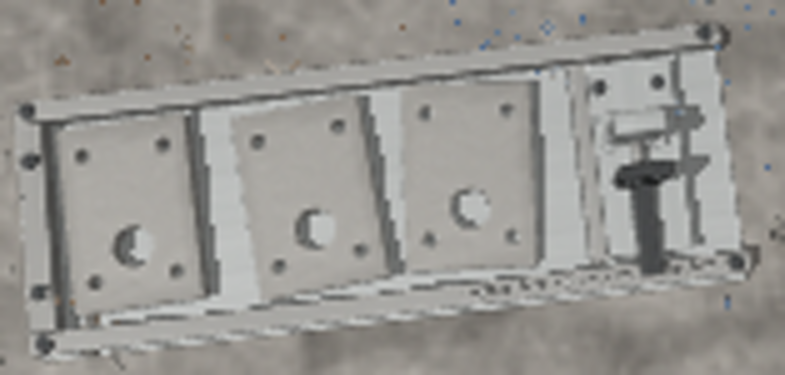

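Fit of the jig outline: 141 x 385 mm, which matches the given size. Its yaw is +5.5°. The tab and post tops come out at z≈0.099, with grip centre ≈ (0.475, -0.268). I'll move above that, turning about +75.8°, and check with the wrist camera.

jog_arm([
  {"slide": [0.034, 0.037, 0], "dr": [0, 0, 9.5], "grip": 1},
  {"slide": [0.068, 0.074, 0], "dr": [0, 0, 19], "grip": 1},
  {"slide": [0.102, 0.111, 0], "dr": [0, 0, 28.5], "grip": 1},
  {"slide": [0.136, 0.148, -0.01], "dr": [0, 0, 38], "grip": 1},
  {"slide": [0.17, 0.185, -0.02], "dr": [0, 0, 47.5], "grip": 1},
  {"slide": [0.205, 0.222, -0.03], "dr": [0, 0, 57], "grip": 1},
  {"slide": [0.24, 0.26, -0.04], "dr": [0, 0, 66.5], "grip": 1},
  {"slide": [0.273, 0.297, -0.05], "dr": [0, 0, 75.8], "grip": 1},
])

```text
clock: 1.1
eef_pos: [0.4754, -0.2662, 0.2523]
tcp_rot: [0.671, 0.742, -0.001, -0.001]
ft_force: [0.7, -0.8, 0.1]
opening: 1.001
```

jog_arm([
  {"slide": [0, 0, 0], "dr": [0, 0, 0], "grip": 1},
  {"slide": [0, 0, 0], "dr": [0, 0, 0], "grip": 1},
])

```text
clock: 1.35
eef_pos: [0.4752, -0.266, 0.2519]
tcp_rot: [0.671, 0.742, -0.001, -0.001]
ft_force: [0.1, -0.7, 0.9]
opening: 1.001
```

```bash
python3 - <<'E'
from h import *
from scipy.spatial.transform import Rotation as R
c=snap('wrist','w1')
s=telemetry.read_state(); print(s['clock'],s['eef_pos'].round(4),R.from_quat(s['tcp_rot']).as_matrix().round(3),s['joint_pos'].round(2),s['ft_force'].round(2))
K=c['intrinsics'];d=c['range_z'];v,u=np.indices(d.shape);M=np.linalg.inv(c['world_to_cam'])
P=np.stack([(u-K[0,2])/K[0,0]*d,-(v-K[1,2])/K[1,1]*d,-d],-1)@M[:3,:3].T+M[:3,3]
m=(d>0)&(P[...,2]>.094)&(P[...,2]<.106)&(np.hypot(P[...,0]-.475,P[...,1]+.268)<.04)
n,l,st,ce=cv2.connectedComponentsWithStats(m.astype(np.uint8))
for i in range(1,n):
    if st[i,4]>100: print(st[i],P[l==i].mean(0).round(4),cv2.minAreaRect((P[l==i][:,:2]*1000).astype(np.float32)))
E
```

```text
1.4 [ 0.4749 -0.2667  0.2522] [[-0.099  0.995 -0.003]
 [ 0.995  0.099  0.   ]
 [ 0.    -0.003 -1.   ]] [-0.61  0.01  1.71 -0.    1.42 -0.7 ] [0.79 0.2  0.18]
[238 188   9  32 270] [ 0.4633 -0.2716  0.0985] ((463.3221130371094, -272.5087890625), (7.164760112762451, 27.50419044494629), 4.882522106170654)
[264 188  14  32 415] [ 0.4878 -0.2693  0.0984] ((488.1092224121094, -270.1471252441406), (11.542813301086426, 27.851322174072266), 6.330829620361328)
```

View pics/w1.png

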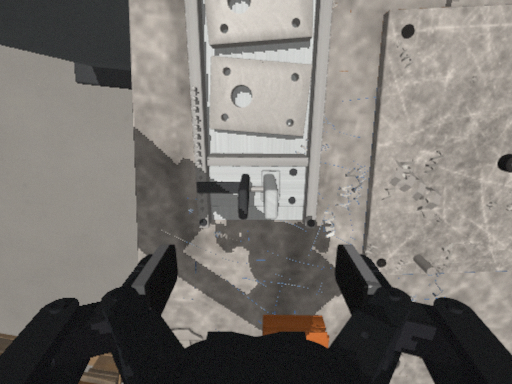

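The wrist view shows the tab at about (243,196) and the post at (271,195). Both tops are at z = 0.0985, and the centre is ≈ (0.476, -0.270), in agreement with the top view. The tool will go to centre +4 mm along jig x, so that the tab does the yielding. Next I descend and then close.

jog_arm([
  {"slide": [0.005, -0.003, -0.03], "dr": [0, 0, 0], "grip": 1},
  {"slide": [0.005, -0.003, -0.06], "dr": [0, 0, 0], "grip": 1},
  {"slide": [0.005, -0.003, -0.09], "dr": [0, 0, 0], "grip": 1},
  {"slide": [0.005, -0.003, -0.11], "dr": [0, 0, 0], "grip": 1},
  {"slide": [0.005, -0.003, -0.119], "dr": [0, 0, 0], "grip": 1},
  {"slide": [0.005, -0.003, -0.119], "dr": [0, 0, 0], "grip": 1},
], squeeze=30)

```text
clock: 2.15
eef_pos: [0.4794, -0.2703, 0.1331]
tcp_rot: [0.672, 0.741, -0.001, -0.001]
ft_force: [0.3, 0.6, 0.7]
opening: 1.0
```

jog_arm([
  {"slide": [0, 0, 0], "dr": [0, 0, 0], "grip": -1},
  {"slide": [0, 0, 0], "dr": [0, 0, 0], "grip": -1},
  {"slide": [0, 0, 0], "dr": [0, 0, 0], "grip": -1},
  {"slide": [0, 0, 0], "dr": [0, 0, 0], "grip": -1},
  {"slide": [0, 0, 0], "dr": [0, 0, 0], "grip": -1},
  {"slide": [0, 0, 0], "dr": [0, 0, 0], "grip": -1},
  {"slide": [0, 0, 0], "dr": [0, 0, 0], "grip": -1},
  {"slide": [0, 0, 0], "dr": [0, 0, 0], "grip": -1},
], squeeze=30)

```text
clock: 3.15
eef_pos: [0.4798, -0.2707, 0.1341]
tcp_rot: [0.672, 0.741, -0.001, -0.001]
ft_force: [-0.8, -0.7, 5.9]
opening: 0.337
```

```bash
python3 - <<'E'
from h import *
c=snap('wrist','w2')
s=telemetry.read_state(); print(s['clock'],s['eef_pos'].round(4),s['tcp_rot'].round(3),s['ft_force'].round(2),s['opening']*85)
E
```

```text
3.2 [ 0.4798 -0.2707  0.1341] [ 0.672  0.741 -0.001 -0.001] [-1.36  0.22  5.75] 28.582705984472597
```

View pics/w2.png

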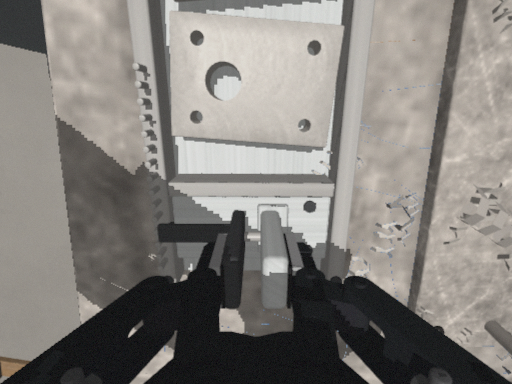

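The wrist view shows the fingers on both faces. The opening of 28.6 mm means the tab (239,255) is fully pressed against its 8 mm stroke. Next I work out the travel from the profile along the channel.

```bash
python3 - <<'E'
from h import *
th=np.radians(5.54);ex=np.array([np.cos(th),np.sin(th)]);ey=np.array([-ex[1],ex[0]])
for f in('top0','w1'):
    c=load(f);K=c['intrinsics'];d=c['range_z'];v,u=np.indices(d.shape);M=np.linalg.inv(c['world_to_cam'])
    P=np.stack([(u-K[0,2])/K[0,0]*d,-(v-K[1,2])/K[1,1]*d,-d],-1)@M[:3,:3].T+M[:3,3]
    q=P[d>0]; r=q[:,:2]-[.4596,-.131]; X=r@ex;Y=r@ey
    for x0 in(-.045,.03):
        k=(abs(X-x0)<.004)&(abs(Y)<.2)
        b=np.round(Y[k]/.003).astype(int)
        print(f,x0,' '.join(f'{i*3}:{np.median(q[k][b==i,2])*1000:.0f}' for i in np.unique(b)))
E
```

```text
top0 -0.045 -201:-0 -198:2 -195:-2 -192:-2 -189:7 -186:4 -183:6 -180:4 -177:7 -174:6 -171:5 -168:6 -162:35 -159:36 -156:36 -153:35 -150:35 -147:36 -144:48 -141:47 -138:47 -135:47 -132:45 -129:36 -126:32 -123:35 -120:34 -117:34 -114:34 -111:34 -108:4 -105:8 -102:7 -99:6 -96:5 -93:5 -90:6 -87:4 -84:6 -81:10 -78:26 -75:26 -72:27 -69:26 -66:23 -63:26 -60:25 -57:25 -54:26 -51:24 -48:27 -45:27 -42:26 -39:26 -36:26 -33:24 -30:16 -27:7 -24:6 -21:5 -18:7 -15:7 -12:18 -9:9 -6:4 -3:5 0:9 3:28 6:16 9:29 12:26 15:24 18:23 21:24 24:25 27:22 30:25 33:24 36:26 39:25 42:24 45:24 48:26 51:26 54:27 57:26 60:25 63:28 66:25 69:25 72:6 75:3 78:7 81:6 84:7 87:6 90:6 93:6 96:6 99:12 102:24 105:16 108:5 111:7 114:11 117:24 120:24 123:17 126:26 129:7 132:16 135:14 138:26 141:26 144:25 147:25 150:24 153:15 156:21 159:26 162:26 168:20 171:7 174:7 177:13 180:30 183:31 186:30 189:29 192:28 198:0
top0 0.03 -198:1 -195:1 -192:3 -189:5 -186:3 -183:4 -180:5 -177:5 -174:6 -171:7 -168:5 -162:36 -159:35 -156:34 -153:34 -150:37 -147:38 -144:35 -141:37 -138:34 -135:36 -132:36 -129:37 -126:35 -123:35 -120:36 -117:33 -114:3
[... 1041 characters left out ...]
:26 -42:26 -39:25 -36:25 -33:26 -30:26 -27:26 -24:25 -21:7 -18:7 -15:6 -12:5 -9:6 -6:6 -3:13 0:26 3:26 6:25 9:26 12:26 15:26 18:26 21:26 24:26 27:26 30:26 33:26
w1 0.03 -201:0 -198:0 -195:6 -192:5 -189:6 -186:6 -183:6 -180:6 -177:6 -168:34 -165:35 -162:36 -159:36 -156:36 -153:36 -150:36 -147:36 -144:35 -141:36 -138:36 -135:36 -132:36 -129:36 -126:36 -123:266 -120:265 -117:34 -114:34 -111:18 -108:6 -105:6 -102:6 -99:6 -96:6 -93:6 -90:6 -87:26 -84:26 -81:26 -78:26 -75:26 -72:26 -69:26 -66:26 -63:26 -60:26 -57:26 -54:26 -51:26 -48:26 -45:26 -42:26 -39:26 -36:26 -33:26 -30:26 -27:26 -24:26 -21:26 -18:25 -15:6 -12:6 -9:6 -6:6 -3:6 0:9 3:26 6:26 9:26 12:26 15:26 18:26 21:26 24:26 27:26 30:26 33:26
```

The gap from fence face to stop is about 289 mm, so the fence sits near the 0.018 notch and has about 82 mm to go until tight. I slide along (-0.0965, 0.995), the first 60 mm gently.

jog_arm([
  {"slide": [-0.0005, 0.005, 0], "dr": [0, 0, 0], "grip": -1},
  {"slide": [-0.0012, 0.012, 0], "dr": [0, 0, 0], "grip": -1},
  {"slide": [-0.0019, 0.02, 0], "dr": [0, 0, 0], "grip": -1},
  {"slide": [-0.0027, 0.028, 0], "dr": [0, 0, 0], "grip": -1},
  {"slide": [-0.0035, 0.036, 0], "dr": [0, 0, 0], "grip": -1},
  {"slide": [-0.0043, 0.044, 0], "dr": [0, 0, 0], "grip": -1},
  {"slide": [-0.005, 0.052, 0], "dr": [0, 0, 0], "grip": -1},
  {"slide": [-0.0058, 0.06, 0], "dr": [0, 0, 0], "grip": -1},
])

```text
clock: 4.2
eef_pos: [0.474, -0.2103, 0.1341]
tcp_rot: [0.672, 0.741, -0.001, -0.0]
ft_force: [2.5, -4.1, -0.7]
opening: 0.34
```

```bash
python3 - <<'E'
from h import *
c=snap('top','t2')
s=telemetry.read_state(); print(s['clock'],s['eef_pos'].round(4),s['tcp_rot'].round(3),s['ft_force'].round(2),s['opening']*85)
c=snap('wrist','w3')
a=cv2.imread('pics/t2.png')[195:270,155:312];a=cv2.resize(a,(512,244));cv2.imwrite('pics/c2.png',np.vstack([a,cv2.imread('pics/w3.png')[:330]]))
E
```

```text
4.25 [ 0.4739 -0.2093  0.1341] [ 0.672  0.741 -0.001 -0.001] [ 1.96 -1.29 -0.08] 28.56200221140258
```

View pics/c2.png

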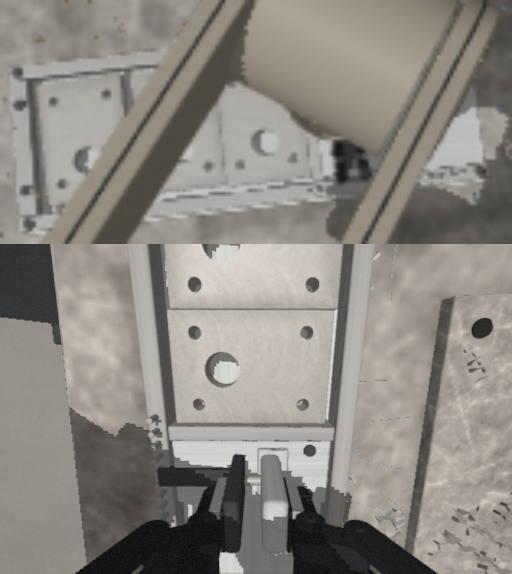

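The wrist view shows blocks a and b flush with each other and with the fence (seam at about row 308, fence at row 430), and the tab is still pressed. The forces are low. About 20 mm is left.

jog_arm([
  {"slide": [-0.0004, 0.004, 0], "dr": [0, 0, 0], "grip": -1},
  {"slide": [-0.0008, 0.008, 0], "dr": [0, 0, 0], "grip": -1},
  {"slide": [-0.0012, 0.012, 0], "dr": [0, 0, 0], "grip": -1},
  {"slide": [-0.0015, 0.015, 0], "dr": [0, 0, 0], "grip": -1},
  {"slide": [-0.0016, 0.017, 0], "dr": [0, 0, 0], "grip": -1},
  {"slide": [-0.0017, 0.018, 0], "dr": [0, 0, 0], "grip": -1},
  {"slide": [-0.0017, 0.018, 0], "dr": [0, 0, 0], "grip": -1},
])

```text
clock: 5.18
eef_pos: [0.4725, -0.1946, 0.1342]
tcp_rot: [0.672, 0.741, -0.002, 0.002]
ft_force: [5.5, -20.1, -10.0]
opening: 0.335
```

jog_arm([
  {"slide": [-0.0001, 0.001, 0], "dr": [0, 0, 0], "grip": -1},
  {"slide": [-0.0001, 0.001, 0], "dr": [0, 0, 0], "grip": -1},
])

```text
clock: 5.42
eef_pos: [0.4725, -0.1946, 0.1342]
tcp_rot: [0.672, 0.74, -0.003, 0.002]
ft_force: [3.5, -9.6, -4.1]
opening: 0.336
```

jog_arm([
  {"slide": [-0.0001, 0.0015, 0], "dr": [0, 0, 0], "grip": -1},
  {"slide": [-0.0001, 0.0015, 0], "dr": [0, 0, 0], "grip": -1},
])

```text
clock: 5.68
eef_pos: [0.4725, -0.1944, 0.1342]
tcp_rot: [0.672, 0.74, -0.003, 0.003]
ft_force: [3.8, -11.0, -4.5]
opening: 0.332
```

It stopped with a push of 10–20 N after about 76.5 mm of travel. I need to see whether the row is tight or jammed.

```bash
python3 - <<'E'
from h import *
w=snap('wrist','w4');c=snap('top','t4');snap('side','s4')
a=cv2.imread('pics/t4.png')[195:270,155:312];a=cv2.resize(a,(512,244),interpolation=cv2.INTER_CUBIC)
s=cv2.resize(cv2.imread('pics/s4.png')[165:290,235:325],(288,400),interpolation=cv2.INTER_CUBIC)
o=np.zeros((574,800,3),np.uint8);o[:244,:512]=a;o[244:,:512]=cv2.imread('pics/w4.png')[:330];o[:400,512:]=s
cv2.imwrite('pics/c4.png',o)
th=np.radians(5.54);ex=np.array([np.cos(th),np.sin(th)]);ey=np.array([-ex[1],ex[0]])
for f,c in(('w4',w),('t4',c)):
    K=c['intrinsics'];d=c['range_z'];v,u=np.indices(d.shape);M=np.linalg.inv(c['world_to_cam'])
    P=np.stack([(u-K[0,2])/K[0,0]*d,-(v-K[1,2])/K[1,1]*d,-d],-1)@M[:3,:3].T+M[:3,3]
    q=P[d>0]; r=q[:,:2]-[.4596,-.131]; X=r@ex;Y=r@ey
    for x0 in(-.045,.03,.045):
        k=(abs(X-x0)<.003)&(abs(Y)<.2)
        b=np.round(Y[k]/.002).astype(int)
        print(f,x0,' '.join(f'{i*2}:{np.median(q[k][b==i,2])*1000:.0f}' for i in np.unique(b) if -50<i*2<-20 or i*2>80))
E
```

```text
w4 -0.045 -48:35 -46:35 -44:34 -42:34 -40:34 -38:34 -36:31 -34:26 -32:26 -30:26 -28:26 -26:26 -24:26 -22:26
w4 0.03 -48:138 -46:35 -44:34 -42:34 -40:34 -38:34 -36:30 -34:26 -32:26 -30:26 -28:26 -26:26 -24:26 -22:26
w4 0.045 -48:36 -46:35 -44:34 -42:34 -40:34 -38:34 -36:31 -34:26 -32:26 -30:26 -28:26 -26:26 -24:26 -22:26
t4 -0.045 -48:38 -46:36 -42:32 -40:33 -38:35 -36:39 -34:32 -32:26 -30:28 -28:28 -26:25 -24:27 -22:26 82:22 84:18 86:24 88:27 92:21 94:27 96:27 98:3 100:6 176:27 178:30 182:29 184:30 186:31 188:27 190:29 192:29 200:-1
t4 0.03 -48:471 -46:470 -44:470 -42:471 -40:470 -38:471 -36:471 -34:472 -32:473 -30:471 -28:472 -26:471 -24:472 -22:471 120:27 122:26 126:25 128:26 130:25 132:24 134:25 136:23 138:26 140:27 142:26 144:27 148:25 152:23 156:25 158:26 160:26 164:27 166:26 168:30 172:25 174:25 178:26 180:33 182:30 184:30 186:29 188:32 190:30 192:28 200:-0
t4 0.045 -48:465 -46:465 -44:465 -42:466 -40:467 -38:466 -36:467 -34:468 -32:466 -30:471 -28:474 -26:475 -24:475 -22:475 108:25 110:25 114:27 116:27 118:28 120:30 122:18 124:27 126:27 128:27 130:26 132:28 134:28 138:24 140:27 142:29 144:26 146:27 148:23 150:27 154:26 158:24 160:24 162:27 164:27 166:11 168:25 170:25 172:28 174:26 176:26 178:30 180:31 182:31 184:32 188:30 190:29
```

View pics/c4.png

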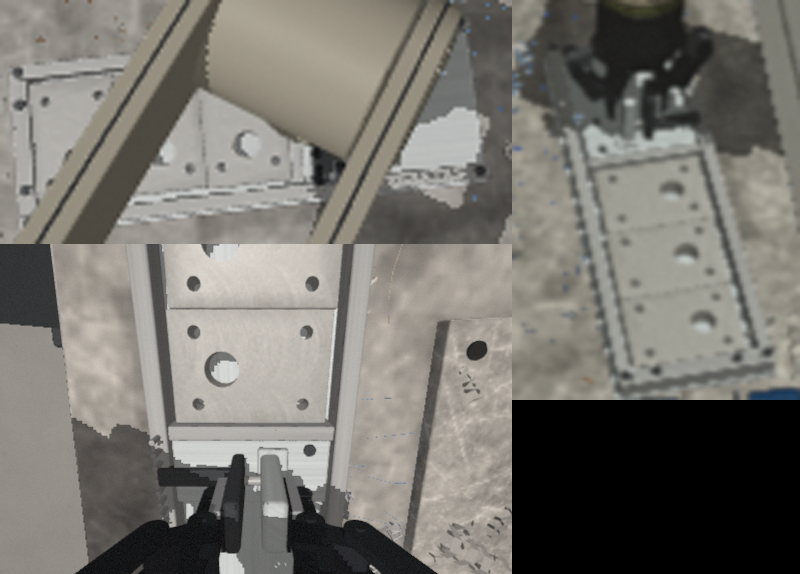

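The side view shows the three blocks closed up, with no visible gap at the stop. The depth profile also no longer dips to the floor at the stop. I'll confirm with one firmer push.

jog_arm([
  {"slide": [-0.0002, 0.002, 0], "dr": [0, 0, 0], "grip": -1},
  {"slide": [-0.0003, 0.003, 0], "dr": [0, 0, 0], "grip": -1},
  {"slide": [-0.0004, 0.004, 0], "dr": [0, 0, 0], "grip": -1},
  {"slide": [-0.0004, 0.004, 0], "dr": [0, 0, 0], "grip": -1},
], squeeze=40)

```text
clock: 6.32
eef_pos: [0.4725, -0.1939, 0.1343]
tcp_rot: [0.673, 0.74, -0.005, 0.006]
ft_force: [7.7, -24.2, -12.1]
opening: 0.333
```

```bash
python3 - <<'E'
from h import *
c=load('w4');M=np.linalg.inv(c['world_to_cam'])
w=snap('side','s5');s=telemetry.read_state(); print(s['clock'],s['eef_pos'].round(4),s['ft_force'].round(2),s['opening']*85)
a=cv2.imread('pics/s5.png')[165:290,235:325];cv2.imwrite('pics/c5.png',cv2.resize(a,None,fx=4.7,fy=4.7,interpolation=cv2.INTER_CUBIC))
# rack pins in w1: lateral z>.036 just near -x rail
th=np.radians(5.54);ex=np.array([np.cos(th),np.sin(th)]);ey=np.array([-ex[1],ex[0]])
for f in('w1','top0'):
    c=load(f);K=c['intrinsics'];d=c['range_z'];v,u=np.indices(d.shape);M=np.linalg.inv(c['world_to_cam'])
    P=np.stack([(u-K[0,2])/K[0,0]*d,-(v-K[1,2])/K[1,1]*d,-d],-1)@M[:3,:3].T+M[:3,3]
    q=P[d>0]; r=q[:,:2]-[.4596,-.131]; X=r@ex;Y=r@ey
    k=(abs(X+.062)<.012)&(abs(Y)<.19)&(q[:,2]>.037)&(q[:,2]<.06); i=np.argsort(Y[k])
    print(f,np.c_[Y[k],X[k],q[k][:,2]][i].__mul__(1000).round(0).astype(int)[::3].tolist())
E
```

```text
6.375 [ 0.4725 -0.1939  0.1343] [  6.87 -23.75 -11.92] 28.689876886555396
w1 [[-172, -59, 42], [-171, -58, 42], [-170, -60, 42], [-169, -60, 40], [-169, -59, 42], [-162, -59, 41], [-162, -61, 42], [-161, -59, 42], [-160, -58, 40], [-159, -59, 42], [-154, -60, 41], [-153, -58, 41], [-152, -57, 40], [-151, -57, 39], [-151, -58, 37], [-150, -58, 41], [-148, -53, 46], [-146, -53, 47], [-146, -60, 48], [-146, -55, 48], [-146, -53, 49], [-145, -52, 48], [-145, -50, 48], [-144, -54, 50], [-144, -52, 47], [-144, -55, 48], [-144, -51, 48], [-143, -56, 50], [-143, -60, 47], [-143, -54, 48], [-143, -56, 49], [-142, -50, 47], [-142, -60, 48], [-141, -59, 49], [-141, -54, 49], [-141, -55, 48], [-141, -54, 48], [-140, -52, 49], [-140, -52, 47], [-139, -53, 48], [-139, -57, 49], [-139, -56, 49], [-138, -58, 48], [-138, -54, 49], [-138, -51, 49], [-137, -51, 47], [-137, -54, 48], [-137, -55, 49], [-137, -58, 46], [-136, -53, 47], [-136, -57, 48], [-136, -52, 49], [-136, -52, 46], [-136, -55, 46], [-135, -59, 47], [-135, -58, 40], [-134, -59, 43], [-134, -60, 42], [-133, -58, 41], [-132, -59, 38], [-
[... 434 characters left out ...]
, -57, 40], [-81, -59, 43], [-80, -58, 41], [-79, -58, 38], [-79, -58, 43], [-78, -59, 40], [-72, -59, 42], [-72, -60, 42], [-71, -59, 43], [-71, -57, 42], [-70, -59, 42], [-64, -60, 43], [-63, -61, 41], [-63, -59, 43], [-62, -60, 42], [-61, -57, 38], [-61, -58, 41], [-55, -60, 42], [-54, -60, 43], [-54, -59, 41], [-53, -60, 42], [-52, -60, 42], [-46, -59, 42], [-46, -57, 38], [-45, -59, 42], [-44, -59, 42], [-44, -57, 39], [-43, -60, 42]]
top0 [[-168, -61, 43], [-150, -59, 44], [-144, -61, 47], [-142, -55, 48], [-140, -52, 45], [-138, -60, 50], [-136, -57, 48], [-134, -54, 47], [-131, -59, 41], [-120, -61, 47], [-104, -61, 43], [-86, -59, 43], [-75, -60, 42], [-59, -61, 38], [-41, -59, 44]]
```

View pics/c5.png

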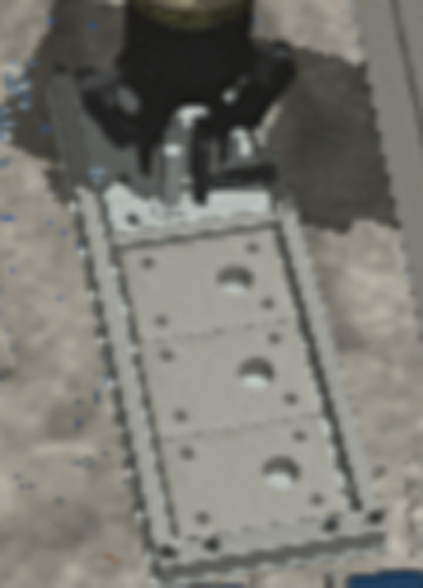

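The pins show which notch is which. There are 15 pins, hence 14 gaps for 0…0.117, and the tab's nose started in the 4th gap, so the starting travel was 0.027. That leaves about 73 mm to tight, which agrees with the firm stop (24 N, no further movement) and the closed row in the side view. I now relax the push and release.

jog_arm([
  {"slide": [0, -0.0005, 0], "dr": [0, 0, 0], "grip": -1},
  {"slide": [0, -0.0005, 0], "dr": [0, 0, 0], "grip": -1},
  {"slide": [0, -0.0005, 0], "dr": [0, 0, 0], "grip": 1},
  {"slide": [0, -0.0005, 0], "dr": [0, 0, 0], "grip": 1},
  {"slide": [0, -0.0005, 0], "dr": [0, 0, 0], "grip": 1},
  {"slide": [0, -0.0005, 0], "dr": [0, 0, 0], "grip": 1},
  {"slide": [0, -0.0005, 0], "dr": [0, 0, 0], "grip": 1},
  {"slide": [0, -0.0005, 0], "dr": [0, 0, 0], "grip": 1},
])

```text
clock: 7.38
eef_pos: [0.4725, -0.1944, 0.1344]
tcp_rot: [0.673, 0.74, -0.005, 0.006]
ft_force: [-0.6, -0.1, 0.8]
opening: 1.002
```

jog_arm([
  {"slide": [0, 0, 0.02], "dr": [0, 0, 0], "grip": 1},
  {"slide": [0, 0, 0.05], "dr": [0, 0, 0], "grip": 1},
  {"slide": [0, 0, 0.09], "dr": [0, 0, 0], "grip": 1},
  {"slide": [0, 0, 0.12], "dr": [0, 0, 0], "grip": 1},
  {"slide": [0, 0, 0.12], "dr": [0, 0, 0], "grip": 1},
  {"slide": [0, 0, 0.12], "dr": [0, 0, 0], "grip": 1},
])

```text
clock: 8.12
eef_pos: [0.4722, -0.1942, 0.2536]
tcp_rot: [0.673, 0.74, -0.005, 0.006]
ft_force: [-0.0, 0.2, -0.7]
opening: 0.998
```

```bash
python3 - <<'E'
from h import *
c=snap('wrist','w6');s=telemetry.read_state(); print(s['clock'],s['eef_pos'].round(4),s['tcp_rot'].round(3),s['ft_force'].round(2),s['opening']*85)
K=c['intrinsics'];d=c['range_z'];v,u=np.indices(d.shape);M=np.linalg.inv(c['world_to_cam'])
P=np.stack([(u-K[0,2])/K[0,0]*d,-(v-K[1,2])/K[1,1]*d,-d],-1)@M[:3,:3].T+M[:3,3]
th=np.radians(5.54);ex=np.array([np.cos(th),np.sin(th)]);ey=np.array([-ex[1],ex[0]])
r=P[...,:2]-[.4596,-.131];X=r@ex;Y=r@ey;z=P[...,2]
for lo,hi in((.044,.052),(.094,.106)):
    m=(d>0)&(z>lo)&(z<hi)&(abs(X)<.075)&(abs(Y+.07)<.05)
    n,l,st,ce=cv2.connectedComponentsWithStats(m.astype(np.uint8))
    for i in range(1,n):
        if st[i,4]>60: print(lo,st[i],'X',np.percentile(X[l==i],[2,50,98]).round(4),'Y',np.percentile(Y[l==i],[2,50,98]).round(4))
m=(d>0)&(z>.038)&(z<.045)&(abs(X+.06)<.006)&(abs(Y)<.19)
n,l,st,ce=cv2.connectedComponentsWithStats(m.astype(np.uint8),connectivity=8)
print([(Y[l==i].mean()*1000).round(1) for i in range(1,n) if st[i,4]>3])
a=cv2.imread('pics/w6.png');cv2.imwrite('pics/c6.png',np.hstack([cv2.resize(a[120:260,170:340],(680,560),interpolation=cv2.INTER_CUBIC)]))
for k in('top','side'): snap(k,k+'6')
E
```

```text
8.175 [ 0.4719 -0.1941  0.253 ] [ 0.673  0.74  -0.005  0.005] [ 0.28  0.16 -0.02] 84.86953138614724
0.044 [188 176  43  11 449] X [-0.0628 -0.0422 -0.0221] Y [-0.0715 -0.0657 -0.0606]
0.094 [259 181  14  31 413] X [0.0093 0.0152 0.0207] Y [-0.0785 -0.0651 -0.0529]
0.094 [229 182  10  31 281] X [-0.0168 -0.0126 -0.009 ] Y [-0.079  -0.0651 -0.0528]
[np.float64(-44.1), np.float64(-52.9), np.float64(-61.1), np.float64(-79.8), np.float64(-88.8), np.float64(-97.9), np.float64(-106.5), np.float64(-115.8), np.float64(-124.8), np.float64(-133.6), np.float64(-142.7), np.float64(-151.6), np.float64(-160.4), np.float64(-169.5)]
```

View pics/c6.png

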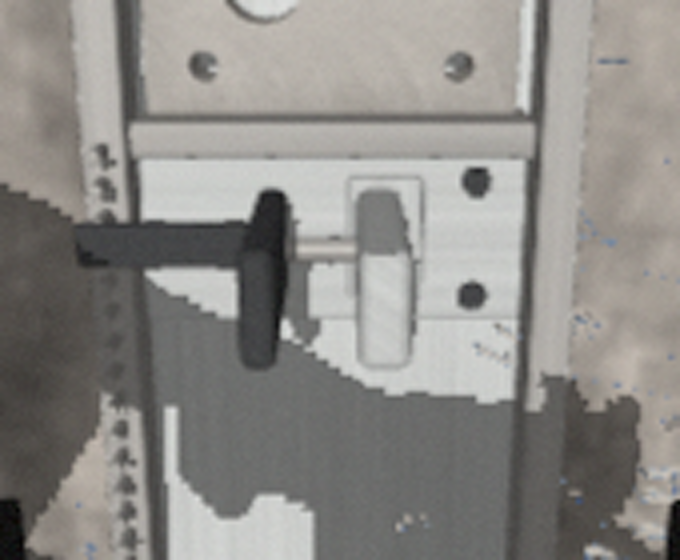

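The tab is out (37.5 mm over tab and post). The nose at -66 lies between the pins at -61 and -70, which is the 12th gap, 0.099. One last look at the row and the bystanders.

```bash
python3 - <<'E'
from h import *
a=cv2.imread('pics/side6.png');b=cv2.imread('pics/side0.png')
for n,(u0,v0,u1,v1) in dict(drill=(222,112,258,152),pen=(205,135,220,170),driver=(212,250,234,305)).items(): print(n,cv2.absdiff(a,b)[v0:v1,u0:u1].mean().round(2))
cv2.imwrite('pics/c7.png',cv2.resize(a[165:290,235:325],None,fx=4.7,fy=4.7,interpolation=cv2.INTER_CUBIC))
E
```

```text
drill 3.2
pen 1.62
driver 2.07
```

View pics/c7.png

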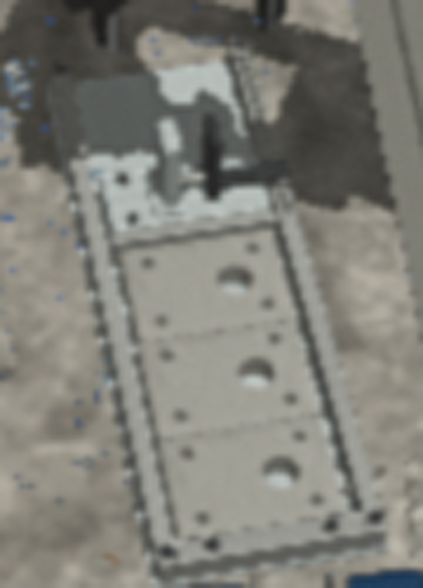

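The row is tight and straight from fence to stop, the fence is locked, and the bystander patches are unchanged.

```bash
python3 -c "from plant import close_job;print(close_job())"
```

```text
the job is handed in; nothing more can be done
None
```

The three blocks are now closed up in a tight, straight row against the end stop. The fence is locked in the 0.099 notch, and I have handed the job in after about 8.2 s of the 32 s allowed.

**What I did:** I squeezed the tab against the grip post (opening 28.6 mm, so fully pressed). I slid the fence about 73–76 mm until it came to a firm stop. After one firmer push of about 24 N that moved it no more than about 0.5 mm, I eased off, opened the gripper and lifted it 120 mm clear.

**Last checks:**
- **Lock:** the tab is back out, at 37.5 mm over tab and post. Its nose sits in the 12th gap of the pin rack, which is the 0.099 notch.
- **Row:** the side camera shows three parallel blocks with only hairline seams, and no gap at the stop.
- **Bystanders:** side-camera patches around the drill case, screwdriver and marker are essentially unchanged from the start.

**What disagreed:** my first estimate from camera depth put the fence at the 0.018 notch. The pin count showed it had started at 0.027, which fits the stop. The depth data also gave the closed row as about 213 mm instead of 210 mm. I put that down mainly to the 2 mm camera calibration.

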